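Stand each reagent bottle on the spill saucer of its cap's colour

ROBOT

A 6-joint arm with a two-finger parallel gripper is mounted at the origin on the work surface; the furniture and walls round the work are solid. World frame = base frame: x ahead of the robot, y to its left, z up, the work surface at z = 0. Lengths are in m, angles in rad, forces in N, time in s.
With the tool pointing down it reaches from about 0.35 to 0.775 m from the base axis. Payload 5.5 kg.
Tool frame: the origin (TCP) lies midway between the tips of the shut fingers; the grasp point (between the pads) lies 19 mm behind it; z points along the fingers, y is the line along which they close (so a half turn about z gives the same grasp; the last joint's range is limited). The gripper opens to 85 mm and grips with 20 to 120 N. Pads are 22 mm wide; open, the fingers measure 114 mm over their backs; the gripper's body (76 mm by 85 mm) begins 54 mm behind the grasp point. The pads swing forward as they close: fully open they stand 13 mm farther back than shut.
Start: joints at [-1.39, 0.313, 0.046, 1.304, 0, 1.431], TCP at [0.181, -0.546, 0.201] pointing down, gripper open.
Joint ranges: [-2.76, 2.76], [-0.86, 1.69], [-1.03, 1.26], [-2.2, 2.34], [-1.47, 1.5], [-3.14, 3.14]. Speed limits (rad/s): [2.57, 2.57, 3.14, 3.14, 3.14, 3.14].

INTERFACE

Orientations are given as a unit quaternion [w, x, y, z].
In Python, from workcell import telemetry, imaging, env gives the robot as it stands. The module is installed in compiled form; this text tells all that it offers.
- The arm moves only by the tool step_arm, never from a script. Its argument "moves" is a list of rows, each a list of 3 entries, a list of its own where there are three numbers: the shift along the tool's x, y, z in mm, then the turn, a rotation vector about the tool's x, y, z in rad, then the finger opening in mm, from 0 to 85.4. A call has 1 to 8 rows; each row is the pose to reach, as a shift and turn from the pose commanded when the call began, along the tool's axes at that moment; what a row does not reach only later rows make up. A row lasts 1/12 s, in which the tool goes at most 41.7 mm and 7.16 degrees, less where a joint would pass 70% of its speed; a pose out of reach is approached as far as the arm can. A call with a gripper value outside its range is refused whole. The fingers move at their own pace and stop on an object; "grip_force" is the grip in N (left out, the last holds). Time passes only in rows, so rows that repeat a pose let the fingers close. It gives the time, the measured TCP pose, the force, the opening and the grip force at its end, in the units of the state.
- telemetry.get_state(): the state, without advancing time (a new reading comes with each control period).
- imaging.read_camera(name): name is "side" or "top"; returns the picture (480x640x3 uint8, red, green, blue); there is no depth.
- imaging.camera_params(name): a dict with "camera_matrix" (3x3 intrinsics, pixels), "pose" (4x4, takes a point from camera to world coordinates). Camera axes: x right, y up, looking along -z (the intrinsics and any distortion apply to the point x, -y, -z); pixel columns grow to the right and rows downward; lengths in m; the calibration is good to about 2 mm. A picture is of the moment at which its call begins. camera_params takes no time and is no camera call.
- env.hand_in(): hands the job in; it is judged then, once.
The state is a dict: "clock": time; "joint_pos": joint angles; "qvel": joint speeds; "tau": joint torques, N m; "tcp_pos": TCP position; "orientation": TCP orientation; "wrist_force": force on the tool from outside, world axes, zero at the start; "ft_torque": the same for the moment, N m; "finger_gap": finger opening in m; "grip_force": force on a finger pad.
Only numpy, scipy, OpenCV 4.12 (cv2) and the standard library are available. Lean on these libraries where they do the work, as an engineer would, in place of code of your own. Each camera call takes 0.05 s, during which the arm holds its last target. There are 200 camera calls.

TASK

Set out the staining reagents in their order of use: stand each of the three bottles upright in the spill saucer that has the colour of its cap, flat on the saucer's floor inside the rim. Bring the black-capped amber vial first, then the red-capped dropper bottle, then the blue-capped bottle. Do not knock any bottle over on the way, and leave the timer and the roll of tape where they lie.

Things in the scene. Friction and masses are not known exactly. Their poses are not given: they have to be found in the camera images.
- amber_bottle: Amber-brown glass vial with a black cap, loose, standing upright, 30 mm across up to 52 mm, cap 25 mm across, 62 mm tall, about 60 g. Its origin is the centre of its underside, z up; round, so its yaw does not matter.
- dropper_bottle: White dropper bottle with a pointed red cap, loose, standing upright, body 25 mm across up to about 50 mm, red tip 16 mm across and narrower above that, 78 mm tall in all, about 45 g. Its origin is the centre of its underside, z up; round, so its yaw does not matter.
- blue_cap_bottle: Slim white bottle with a paper label and a blue cap, loose, standing upright, straight body 30 mm across up to 42 mm, then a shoulder and a narrower neck and cap, 78 mm tall in all, about 60 g. Its origin is the centre of its underside, z up; round, so its yaw does not matter.
- black_saucer: Black round spill saucer with a white spot in the middle of its floor, fixed to the bench: 66 mm across, floor 3 mm thick and 58 mm across inside, rim 4 mm wide and 6 mm high. Its origin is the centre of its underside on the bench, z up.
- red_saucer: Red round spill saucer with a white spot in the middle of its floor, fixed to the bench: 66 mm across, floor 3 mm thick and 58 mm across inside, rim 4 mm wide and 6 mm high. Its origin is the centre of its underside on the bench, z up.
- blue_saucer: Blue round spill saucer with a white spot in the middle of its floor, fixed to the bench: 66 mm across, floor 3 mm thick and 58 mm across inside, rim 4 mm wide and 6 mm high. Its origin is the centre of its underside on the bench, z up.
- bench_timer: Bystander: light grey bench timer, 62 x 66 mm and 18 mm high, lying loose on the bench near the bottles on the robot's side. Its origin is the centre of its underside.
- tape: Bystander: beige roll of tape, 95 mm across and 19 mm high, lying loose on the bench to the left of the bottles. Its origin is the centre of its underside.
- tank_corner (a point): Obstacle, fixed: the top corner, nearest the bottles, of the green gel tank, 82 mm high, which runs 295 mm from here along -x and 255 mm along +y of this point's own axes. Seen from here a pipette stand, 340 mm tall with arms 110 mm round its axis, stands 0.09 m further from the robot and 0.285 m to the right, and a like one 0.01 m nearer and 0.515 m to the right, with pipettes up to 360 mm.
- supply_corner (a point): Obstacle, fixed: the top corner, nearest the bottles, of the grey power supply, 91 mm high, which runs 180 mm from here along +x and 200 mm along +y of this point's own axes (turned 11 degrees clockwise from the robot's). The wall behind the bench, turned 15 degrees clockwise, stands 0.22 m behind this point, measured square to the wall; it is nearer to the robot further right.
Mind the look-alikes: they are no part of the job. What is shaped like the amber_bottle but pink is not meant.

How it is judged:
On the way, in this order (a step that is already met when the one before it is completed fails the run):
1. the amber bottle stands in the black saucer, let go (horizontal distance between amber_bottle and black_saucer below 0.017 m and z of amber_bottle in the frame of black_saucer between 0.001 and 0.0048 m and angle between amber_bottle's own z axis and vertical below 0.06 rad and linear speed of amber_bottle below 0.02 m/s and contact force between the fingers and amber_bottle below 0.05 N), for 0.2 s.
2. the dropper bottle stands in the red saucer, let go (horizontal distance between dropper_bottle and red_saucer below 0.017 m and z of dropper_bottle in the frame of red_saucer between 0.001 and 0.0048 m and angle between dropper_bottle's own z axis and vertical below 0.06 rad and linear speed of dropper_bottle below 0.02 m/s and contact force between the fingers and dropper_bottle below 0.05 N), for 0.2 s.
3. the blue cap bottle stands in the blue saucer, let go (horizontal distance between blue_cap_bottle and blue_saucer below 0.017 m and z of blue_cap_bottle in the frame of blue_saucer between 0.001 and 0.0048 m and angle between blue_cap_bottle's own z axis and vertical below 0.06 rad and linear speed of blue_cap_bottle below 0.02 m/s and contact force between the fingers and blue_cap_bottle below 0.05 N), for 0.2 s.
At the end, for the whole second after the job is handed in: Each bottle stands upright (within 0.06 rad) and at rest on the floor of the saucer of its cap's colour, wholly inside the rim (centres within 17 mm, underside 1 to 4.8 mm above the bench) (horizontal distance between amber_bottle and black_saucer below 0.017 m and z of amber_bottle in the frame of black_saucer between 0.001 and 0.0048 m and angle between each of amber_bottle, dropper_bottle, blue_cap_bottle's own z axis and vertical below 0.06 rad and linear speed of each of amber_bottle, dropper_bottle, blue_cap_bottle below 0.02 m/s and horizontal distance between dropper_bottle and red_saucer below 0.017 m and z of dropper_bottle in the frame of red_saucer between 0.001 and 0.0048 m and horizontal distance between blue_cap_bottle and blue_saucer below 0.017 m and z of blue_cap_bottle in the frame of blue_saucer between 0.001 and 0.0048 m); the robot touches nothing.
It fails at once if a bottle was knocked over (tilted more than 0.8 rad) (angle between any of amber_bottle, dropper_bottle, blue_cap_bottle's own z axis and vertical above 0.8 rad).
It fails at once if the timer or the roll of tape was moved by more than 25 mm (distance of any of bench_timer, tape from where it was at the start of the episode above 0.025 m).
It also fails if it takes over 86 s, if anything falls off the work surface, if the arm or the gripper's body presses on something with over 40 N, if the wrist force passes 120 N, or if a joint passes its speed limit or range.

## Working session

There is one attempt and no reset: what is moved stays moved. The work goes in short steps, Python scripts to look and compute and a tool call to move; the robot and the scene stay as the last step left them, time stands still between calls to the robot, and variables do not carry over. Pictures are saved under pics/ and viewed, at most 19 in all, crops included, and the job is handed in when it is done.

Besides the shell and the picture viewer there is one more tool, called by a JSON object that holds its "name" and its "arguments". step_arm: Moves the arm, as the interface text tells. Its arguments: {"type":"object","properties":{"moves":{"type":"array"},"grip_force":{"type":"number"}},"required":["moves"]}

```bash
mkdir -p pics; python3 - <<'E'
from workcell import telemetry, imaging
import cv2
for n in("top","side"):
    cv2.imwrite(f"pics/{n}0.png",imaging.read_camera(n)[:,:,::-1]); p=imaging.camera_params(n); print(n,p)
print(telemetry.get_state())
E
```

```text
top {'camera_matrix': array([[455.50632579,   0.        , 319.14168443],
       [  0.        , 455.50632579, 242.04112915],
       [  0.        ,   0.        ,   1.        ]]), 'pose': array([[ 0.0108658 ,  0.98709071, -0.15979316,  0.31958588],
       [-0.99973899,  0.0139357 ,  0.01810364,  0.26147108],
       [ 0.02009676,  0.15955475,  0.9869845 ,  0.92326733],
       [ 0.        ,  0.        ,  0.        ,  1.        ]])}
side {'camera_matrix': array([[533.80288865,   0.        , 316.35305737],
       [  0.        , 533.80288865, 246.81830279],
       [  0.        ,   0.        ,   1.        ]]), 'pose': array([[-0.99802572,  0.02569387, -0.05731039,  0.42290172],
       [-0.06271578, -0.45672385,  0.8873951 ,  1.0955589 ],
       [-0.00337441,  0.8892374 ,  0.45743356,  0.50711247],
       [ 0.        ,  0.        ,  0.        ,  1.        ]])}
{'clock': 0.1, 'joint_pos': array([-1.38959846e+00,  3.13927662e-01,  4.50986178e-02,  1.30358358e+00,
        1.27644683e-05,  1.43121717e+00]), 'qvel': array([-5.07027149e-04,  8.34735440e-05,  1.88783593e-03, -1.05121533e-03,
        3.17037115e-04, -4.19900507e-04]), 'tau': array([ 2.41704096e-03, -4.81726778e+01,  2.99242920e+01,  1.27782114e-02,
       -1.29109180e-04,  5.52516806e-07]), 'tcp_pos': array([ 0.18121644, -0.54517819,  0.20029919]), 'orientation': array([-8.08108050e-04,  9.87164990e-01,  1.59701686e-01, -1.04350210e-05]), 'wrist_force': array([ 0.9007723 , -1.16667206,  0.05860254]), 'ft_torque': array([-0.0304143 , -0.0148507 ,  0.01303352]), 'grip_force': 0.0, 'finger_gap': 0.08527964426099553}
```

View pics/top0.png

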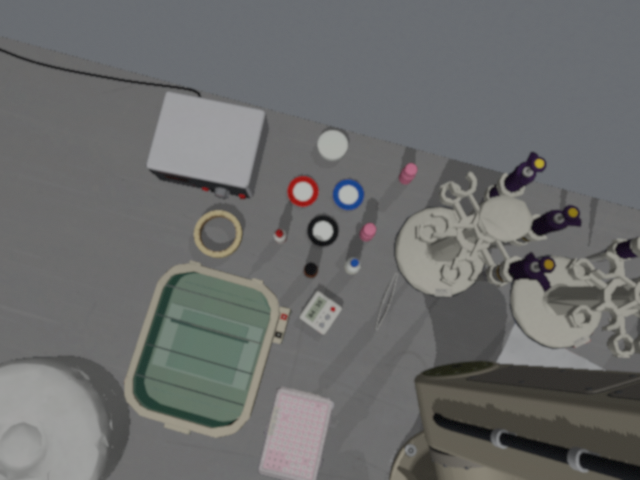

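View pics/side0.png

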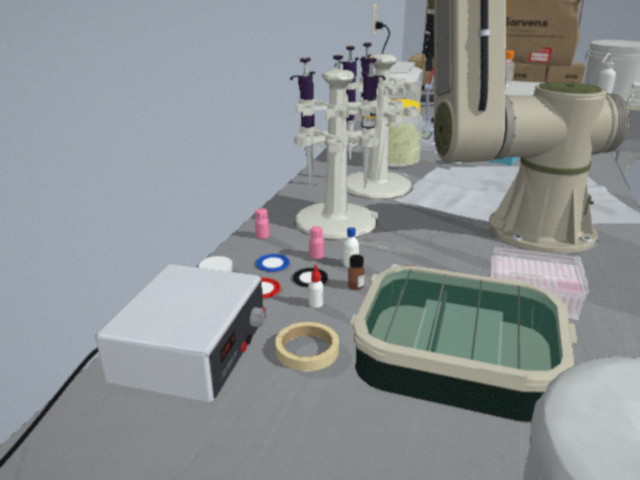

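The top view shows the amber vial with its black cap at about (311,269), the red-tipped dropper at (280,235) and the blue-capped bottle at (353,266). The saucers are black (323,230), red (303,191) and blue (348,194). Things that could be mistaken: pink vials (369,230) and (408,172), a white lid (333,145), and the tape and timer. By the description, amber is the black cap at (311,269). Next I'll measure and check this in a close crop.

```bash
cat > h.py <<'E'
import numpy as np, cv2
from workcell import telemetry, imaging
def ray(n,uv):
    p=imaging.camera_params(n);K=p["camera_matrix"];T=p["pose"]
    d=np.linalg.inv(K)@[uv[0],uv[1],1.]; d=T[:3,:3]@[d[0],-d[1],-d[2]]
    return T[:3,3],d
def onz(n,uv,z):
    o,d=ray(n,uv); return o+d*(z-o[2])/d[2]
def proj(n,X):
    p=imaging.camera_params(n);T=p["pose"];c=T[:3,:3].T@(np.array(X)-T[:3,3])
    q=p["camera_matrix"]@[c[0],-c[1],-c[2]]; return q[:2]/q[2]
def two(a,b):
    (o1,d1),(o2,d2)=ray("top",a),ray("side",b)
    s=np.linalg.lstsq(np.c_[d1,-d2],o2-o1,rcond=None)[0]
    p,q=o1+s[0]*d1,o2+s[1]*d2
    return (p+q)/2,np.linalg.norm(p-q)
def blobs(im,name,roi,amin=12):
    h=cv2.cvtColor(im,cv2.COLOR_RGB2HSV).astype(int);H,S,V=h[...,0],h[...,1],h[...,2]
    m={"red":((H<7)|(H>174))&(S>170)&(V>70),"blue":(abs(H-110)<12)&(S>150)&(V>50),"black":V<45,
       "amber":(H<14)&(S>90)&(V<110)&(V>30),"white":(S<40)&(V>165)}[name].astype(np.uint8)
    x0,y0,x1,y1=roi; k=np.zeros_like(m);k[y0:y1,x0:x1]=m[y0:y1,x0:x1]
    n,l,s,c=cv2.connectedComponentsWithStats(k)
    return [(c[i].round(1).tolist(),s[i].tolist()) for i in range(1,n) if s[i,4]>=amin]
E
python3 - <<'E'
from h import *
t=cv2.imread("pics/top0.png")[:,:,::-1];s=cv2.imread("pics/side0.png")[:,:,::-1]
for c in("red","blue","black","amber","white"):
    print(c,"T",blobs(t,c,(265,160,395,290))); print(c,"S",blobs(s,c,(245,222,372,310)))
a=cv2.resize(t[160:340,240:420],None,fx=3,fy=3,interpolation=2);b=cv2.resize(s[200:320,240:380],None,fx=3.8,fy=4.5,interpolation=2)
cv2.imwrite("pics/c0.png",cv2.resize(np.hstack([a[:540],b[:540]]),(800,405))[:,:,::-1])
E
```

```text
red T [([302.5, 190.8], [288, 177, 30, 29, 304]), ([278.9, 232.9], [277, 231, 5, 5, 22])]
red S [([316.1, 274.5], [313, 266, 8, 15, 85]), ([271.8, 287.2], [262, 278, 18, 20, 133])]
blue T [([347.9, 194.0], [334, 180, 29, 29, 325]), ([354.4, 262.4], [352, 260, 6, 6, 30])]
blue S [([350.9, 231.5], [348, 228, 7, 8, 50]), ([272.2, 262.2], [256, 254, 33, 17, 225])]
black T [([322.3, 230.5], [308, 216, 30, 30, 303]), ([310.5, 268.5], [305, 263, 12, 12, 116])]
black S [([356.3, 261.0], [351, 256, 12, 11, 121]), ([299.8, 276.9], [294, 269, 19, 17, 89]), ([323.5, 276.7], [320, 271, 7, 12, 46])]
amber T [([309.4, 274.4], [305, 271, 10, 6, 25])]
amber S [([353.3, 277.0], [349, 267, 14, 22, 192])]
white T [([302.5, 191.1], [294, 183, 18, 18, 260]), ([347.8, 194.2], [339, 186, 18, 18, 245]), ([322.7, 229.9], [314, 222, 18, 17, 211]), ([352.2, 269.1], [350, 268, 6, 3, 13])]
white S [([341.5, 232.4], [298, 222, 74, 43, 1005]), ([272.4, 262.1], [263, 258, 20, 9, 138]), ([313.9, 289.0], [300, 272, 23, 36, 358]), ([250.3, 283.7], [245, 274, 16, 28, 255]), ([361.0, 280.6], [359, 276, 5, 10, 45]), ([266.5, 286.9], [262, 282, 11, 11, 95]), ([367.0, 300.1], [360, 285, 12, 25, 142])]
```

View pics/c0.png

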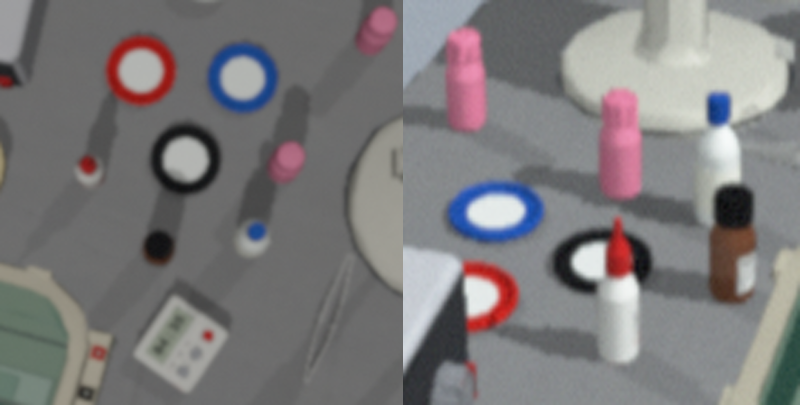

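The crop confirms the choices: the black-capped amber vial at top (310,268), the dropper at (279,233) and the blue-capped bottle at (354,262). The pink vials are clearly different. The saucers are empty.

```bash
python3 - <<'E'
from h import *
P=lambda *a:print(*a[:1],*[np.round(x,4) for x in a[1:]])
for n,t,s in(("Sr",(302.5,191),None),("Sb",(347.85,194.1),(272.3,262.2)),("Sk",(322.4,230.2),(309.8,277))):
    P(n,onz("top",t,.004),onz("side",s,.004) if s else 0)
for n,t,s,z in(("amber",(310.5,268.5),(356.3,261),.056),("drop",(278.9,232.9),(316.1,274.5),.066),("blue",(354.4,262.4),(350.9,231.5),.073)):
    P(n,onz("top",t,z),onz("side",s,z),*two(t,s))
# obstacles
for n,uv,z in(("supply corner",(253,194),.091),("tank corner TL",(270,275),.082),("tank TR",(285,300),.082),("pink1",(370,229),.06),("pink2",(409,169),.06),("timer top",(325,291),.018),("timer R",(342,311),.018),("timer L",(301,314),.018),("lid",(333,145),.02),("stand base L",(397,250),.02),("standarm",(432,225),.3),("tankmid",(195,263),.082),("tape R",(243,233),.019)):P(n,onz("top",uv,z))
E
```

```text
Sr [0.5755 0.2804 0.004 ] 0
Sb [0.5704 0.1859 0.004 ] [0.5677 0.1899 0.004 ]
Sk [0.4931 0.2382 0.004 ] [0.4904 0.2425 0.004 ]
amber [0.4086 0.2615 0.056 ] [0.406  0.2708 0.056 ] [0.4074 0.2616 0.0512] 0.0033
drop [0.475  0.3228 0.066 ] [0.4724 0.339  0.066 ] [0.4749 0.3235 0.0573] 0.0032
blue [0.4194 0.1791 0.073 ] [0.4163 0.1869 0.073 ] [0.418  0.1789 0.0695] 0.0035
supply corner [0.5439 0.3714 0.091 ]
tank corner TL [0.3929 0.3361 0.082 ]
tank TR [0.3474 0.3074 0.082 ]
pink1 [0.4863 0.1476 0.06  ]
pink2 [0.6083 0.0693 0.06  ]
timer top [0.3681 0.2322 0.018 ]
timer R [0.3294 0.1984 0.018 ]
timer L [0.3226 0.2789 0.018 ]
lid [0.6709 0.2183 0.02  ]
stand base L [0.4518 0.0882 0.02  ]
standarm [0.4469 0.0921 0.3   ]
tankmid [0.4133 0.475  0.082 ]
tape R [0.4822 0.3982 0.019 ]
```

{"name": "step_arm", "arguments": {"moves": [[[0, 0, -260], [0, 0, 0], 60], [[0, 0, -260], [0, 0, 0], 60], [[0, 0, -260], [0, 0, 0], 60], [[0, 0, -260], [0, 0, 0], 60], [[0, 0, -260], [0, 0, 0], 60], [[0, 0, -260], [0, 0, 0], 60], [[0, 0, -260], [0, 0, 0], 60], [[0, 0, -260], [0, 0, 0], 60]], "grip_force": 25}}

```text
clock: 0.77
tcp_pos: [0.1814, -0.5463, 0.4647]
orientation: [0.003, 0.987, 0.16, 0.0]
wrist_force: [0.3, -1.6, -0.1]
finger_gap: 0.0602
grip_force: 0.0
```

{"name": "step_arm", "arguments": {"moves": [[[289, -268, 0], [0, 0, -1.0], 60], [[289, -268, 0], [0, 0, -1.0], 60], [[289, -268, 0], [0, 0, -1.0], 60], [[289, -268, 0], [0, 0, -1.0], 60], [[289, -268, 0], [0, 0, -1.0], 60], [[289, -268, 0], [0, 0, -1.0], 60], [[289, -268, 0], [0, 0, -1.0], 60], [[289, -268, 0], [0, 0, -1.0], 60]]}}

```text
clock: 1.43
tcp_pos: [0.342, -0.2514, 0.4598]
orientation: [-0.001, 0.788, 0.616, -0.0]
wrist_force: [1.4, -0.5, -0.2]
finger_gap: 0.0602
grip_force: 0.0
```

```bash
cat >> h.py <<'E'
from scipy.spatial.transform import Rotation as R
def go(*targets,yaw=None):
    s=telemetry.get_state();w,x,y,z=s["orientation"];r=R.from_quat([x,y,z,w])
    for t in targets: print("tool mm",(r.inv().apply(np.array(t)-s["tcp_pos"])*1e3).round(1))
    des=R.from_matrix(np.array([[0,1,0],[1,0,0],[0,0,-1.]]))
    print("turn",(r.inv()*des).as_rotvec().round(4),"tcp",s["tcp_pos"].round(4),"q",s["joint_pos"].round(2),"gap",round(s["finger_gap"],4))
E
python3 -c "
from h import *
go((.41,.0,.46),(.42,.2,.46))"
```

```text
tool mm [2.604e+02 5.200e+00 1.000e-01]
tool mm [ 4.569e+02 -3.350e+01  3.000e-01]
turn [-0.0012 -0.0011 -0.2445] tcp [ 0.342  -0.2514  0.4598] q [-0.82  0.09  0.41  1.89  0.    0.99] gap 0.0602
```

{"name": "step_arm", "arguments": {"moves": [[[457, -33, 0], [0, 0, -0.2445], 60], [[457, -33, 0], [0, 0, -0.2445], 60], [[457, -33, 0], [0, 0, -0.2445], 60], [[457, -33, 0], [0, 0, -0.2445], 60], [[457, -33, 0], [0, 0, -0.2445], 60], [[457, -33, 0], [0, 0, -0.2445], 60], [[457, -33, 0], [0, 0, -0.2445], 60], [[457, -33, 0], [0, 0, -0.2445], 60]]}}

```text
clock: 2.1
tcp_pos: [0.4002, 0.0767, 0.4599]
orientation: [-0.0, 0.709, 0.705, -0.001]
wrist_force: [1.0, -0.9, 0.9]
finger_gap: 0.0601
grip_force: 0.0
```

```bash
python3 -c "
from h import *
go((.408,.262,.3),(.408,.262,.12))"
```

```text
tool mm [185.4   7.  159.9]
tool mm [185.4   7.2 339.9]
turn [-0.0013  0.0002 -0.0055] tcp [0.4002 0.0767 0.4599] q [-0.01  0.05  0.37  1.89 -0.    1.57] gap 0.0601
```

{"name": "step_arm", "arguments": {"moves": [[[185, 7, 20], [0, 0, -0.005], 60], [[185, 7, 40], [0, 0, -0.005], 60], [[185, 7, 60], [0, 0, -0.005], 60], [[185, 7, 80], [0, 0, -0.005], 60], [[185, 7, 120], [0, 0, -0.005], 60], [[185, 7, 160], [0, 0, -0.005], 60], [[185, 7, 200], [0, 0, -0.005], 60], [[185, 7, 220], [0, 0, -0.005], 60]]}}

```text
clock: 2.77
tcp_pos: [0.4073, 0.2599, 0.24]
orientation: [-0.0, 0.707, 0.708, -0.001]
wrist_force: [1.3, -0.9, -0.6]
finger_gap: 0.0602
grip_force: 0.0
```

```bash
python3 -c "
from h import *
go((.408,.262,.10),(.408,.262,.018))"
```

```text
tool mm [  2.1   0.9 140. ]
tool mm [  2.2   1.  222. ]
turn [-0.0014  0.0006  0.0015] tcp [0.4073 0.2599 0.24  ] q [ 0.4   0.13 -0.1   1.35 -0.    1.97] gap 0.0602
```

{"name": "step_arm", "arguments": {"moves": [[[2, 1, 40], [0, 0, 0], 60], [[2, 1, 80], [0, 0, 0], 60], [[2, 1, 120], [0, 0, 0], 60], [[2, 1, 150], [0, 0, 0], 60], [[2, 1, 150], [0, 0, 0], 60], [[2, 1, 150], [0, 0, 0], 60]]}}

```text
clock: 3.27
tcp_pos: [0.4073, 0.2603, 0.0916]
orientation: [-0.001, 0.707, 0.707, -0.003]
wrist_force: [-0.0, -0.1, 0.7]
finger_gap: 0.0598
grip_force: 0.0
```

```bash
python3 -c "
from h import *
go((.408,.262,.02))
s=imaging.read_camera('side')
print(proj('side',telemetry.get_state()['tcp_pos']))
cv2.imwrite('pics/s1.png',cv2.resize(s[120:320,230:470],None,fx=3,fy=3)[:,:,::-1])"
```

```text
tool mm [ 1.9  1.1 71.6]
turn [-0.0052  0.0023 -0.0005] tcp [0.4073 0.2603 0.0916] q [ 0.4   0.21 -0.37  1.   -0.    1.97] gap 0.0598
[355.02298687 239.28337   ]
```

View pics/s1.png

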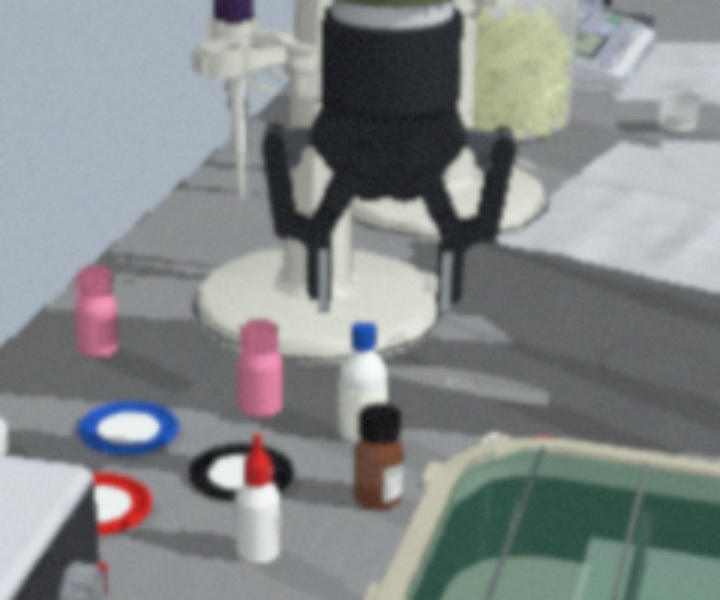

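The crop shows the open fingertips at x 322 and 448, with their midpoint (385) over the amber vial (380). They look a little farther back than expected, so I'll go lower and compare again.

{"name": "step_arm", "arguments": {"moves": [[[2, 1, 30], [0, 0, 0], 60], [[2, 1, 60], [0, 0, 0], 60], [[2, 1, 70], [0, 0, 0], 60], [[2, 1, 70], [0, 0, 0], 60]]}}

```text
clock: 3.65
tcp_pos: [0.4101, 0.263, 0.0231]
orientation: [-0.0, 0.707, 0.707, -0.001]
wrist_force: [0.6, -0.5, 0.0]
finger_gap: 0.0599
grip_force: 0.0
```

```bash
python3 -c "
from h import *
go((.408,.262,.02))
s=imaging.read_camera('side');t=imaging.read_camera('top')
p=telemetry.get_state()['tcp_pos'];print(proj('side',p),proj('top',p+[0,0,.1]))
cv2.imwrite('pics/s2.png',np.hstack([cv2.resize(s[190:310,280:440],(533,400)),cv2.resize(t[220:320,280:345],(260,400))])[:,:,::-1])"
```

```text
tool mm [-1.  -2.1  3.1]
turn [-0.0017  0.0009 -0.0006] tcp [0.4101 0.263  0.0231] q [ 0.41  0.28 -0.47  0.83 -0.    1.98] gap 0.0599
[352.41650234 274.08403677] [309.27419325 262.54834064]
```

View pics/s2.png

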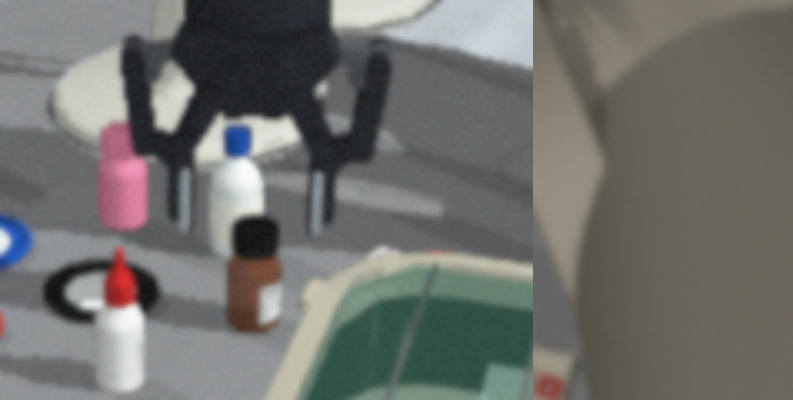

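```bash
python3 -c "
from h import *
for y in (.2,.22,.24,.263,.3):
  print(y,[proj('side',(.41,y,z)).round(0).tolist() for z in (.0,.023,.031,.05,.096,.12)])
print(proj('side',(.408,.262,0)),proj('side',(.408,.277,0)),proj('side',(.408,.262,.062)))
s=imaging.read_camera('side');t=imaging.read_camera('top')
cv2.imwrite('pics/s3.png',np.hstack([cv2.resize(s[60:300,270:450],(450,600)),cv2.resize(t[160:480,180:366],(349,600))])[:,:,::-1])"
```

```text
0.2 [[353.0, 269.0], [354.0, 258.0], [354.0, 255.0], [354.0, 246.0], [355.0, 223.0], [355.0, 211.0]]
0.22 [[353.0, 274.0], [353.0, 263.0], [354.0, 260.0], [354.0, 251.0], [355.0, 228.0], [355.0, 216.0]]
0.24 [[353.0, 279.0], [353.0, 269.0], [354.0, 265.0], [354.0, 256.0], [355.0, 233.0], [355.0, 220.0]]
0.263 [[353.0, 286.0], [353.0, 275.0], [354.0, 271.0], [354.0, 262.0], [355.0, 239.0], [355.0, 226.0]]
0.3 [[353.0, 297.0], [353.0, 286.0], [354.0, 282.0], [354.0, 272.0], [355.0, 248.0], [355.0, 235.0]]
[354.21629661 285.6488493 ] [354.21820448 290.00798466] [355.23720451 255.5902862 ]
```

View pics/s3.png

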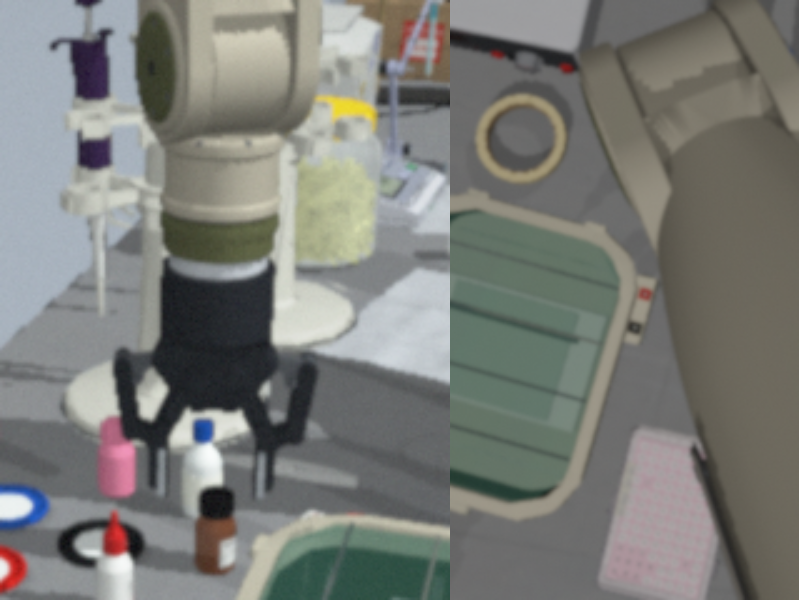

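The side view puts the fingertips about 12 px higher than the reported TCP predicts, while the vial fits its own prediction. Before closing I'll back off to a spot where both cameras see the tips and triangulate them.

{"name": "step_arm", "arguments": {"moves": [[[0, 0, -40], [0, 0, 0], 30], [[0, 0, -80], [0, 0, 0], 10], [[0, 0, -120], [0, 0, 0], 0], [[-30, 0, -150], [0, 0, 0], 0], [[-60, -10, -180], [0, 0, 0], 0], [[-90, -20, -210], [0, 0, 0], 0], [[-120, -30, -240], [0, 0, 0], 0], [[-143, -30, -270], [0, 0, 0], 0]]}}

```text
clock: 4.52
tcp_pos: [0.3788, 0.1208, 0.2946]
orientation: [0.001, 0.707, 0.707, 0.001]
wrist_force: [1.0, -1.0, 0.0]
finger_gap: 0.0
grip_force: 0.0
```

{"name": "step_arm", "arguments": {"moves": [[[0, 0, -30], [0, 0, 0], 0], [[0, 0, -30], [0, 0, 0], 0], [[0, 0, -30], [0, 0, 0], 0], [[0, 0, -30], [0, 0, 0], 0]]}}

```text
clock: 4.85
tcp_pos: [0.3809, 0.1219, 0.3225]
orientation: [0.001, 0.707, 0.707, 0.001]
wrist_force: [-0.3, -0.0, -1.3]
finger_gap: -0.0002
grip_force: 0.0
```

```bash
python3 -c "
from h import *
s=imaging.read_camera('side');t=imaging.read_camera('top')
S=telemetry.get_state();p=S['tcp_pos'];print(p,S['finger_gap']);a=proj('side',p);b=proj('top',p);print(a,b)
def crop(im,c):
  x,y=int(c[0])-50,max(0,int(c[1])-75);print(x,y);return cv2.resize(im[y:y+150,x:x+100],(400,600))
cv2.imwrite('pics/s4.png',np.hstack([crop(s,a),crop(t,b)])[:,:,::-1])"
```

```text
[0.38024506 0.12213569 0.32104133] -0.00011580566701844413
[375.14828499  90.01414219] [415.1499491  270.69120879]
325 15
365 195
```

View pics/s4.png

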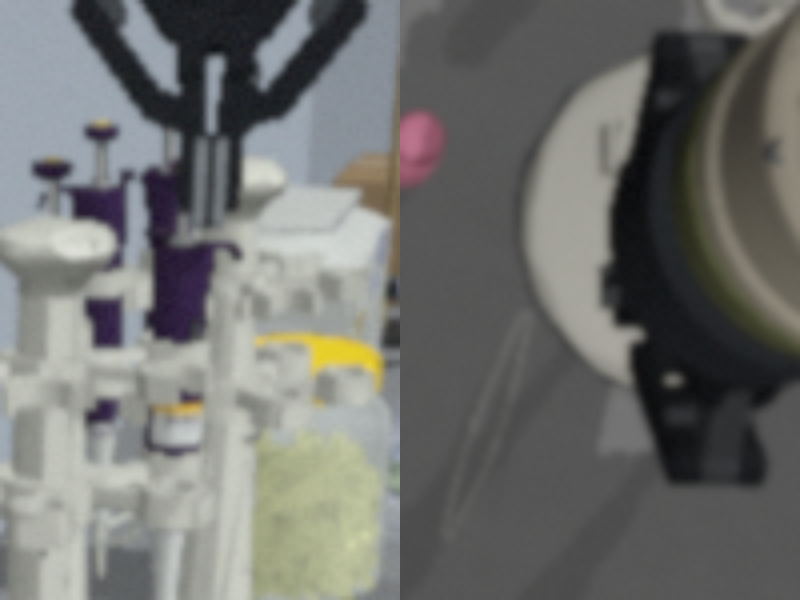

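```bash
python3 -c "
from h import *
for c in (417,421,425):
  for r in (266,269): print(c,r,two((c,r),(377,72)))
"
```

```text
417 266 (array([0.38084259, 0.12722759, 0.35289973]), np.float64(0.00432221223905342))
417 269 (array([0.37896205, 0.12707093, 0.35261647]), np.float64(0.0005482836874631195))
421 266 (array([0.38079966, 0.12197432, 0.35209021]), np.float64(0.004719217792368354))
421 269 (array([0.37891645, 0.12181638, 0.3518036 ]), np.float64(0.0009393464941598366))
425 266 (array([0.38075656, 0.11670492, 0.3512785 ]), np.float64(0.005117459398524395))
425 269 (array([0.37887068, 0.11654558, 0.35098851]), np.float64(0.0013316325370620302))
```

Triangulation matches the reported x and y but puts the tips about 30 mm above the reported TCP. I'll go back over the vial with the fingers open and descend in small steps, watching the force.

{"name": "step_arm", "arguments": {"moves": [[[30, 10, 0], [0, 0, 0], 60], [[70, 20, 20], [0, 0, 0], 60], [[105, 28, 45], [0, 0, 0], 60], [[140, 28, 70], [0, 0, 0], 60], [[140, 28, 110], [0, 0, 0], 60], [[140, 28, 150], [0, 0, 0], 60], [[140, 28, 190], [0, 0, 0], 60], [[140, 28, 210], [0, 0, 0], 60]]}}

```text
clock: 5.62
tcp_pos: [0.4042, 0.2611, 0.1054]
orientation: [-0.002, 0.706, 0.708, -0.004]
wrist_force: [-0.5, 0.3, -0.0]
finger_gap: 0.0602
grip_force: 0.0
```

{"name": "step_arm", "arguments": {"moves": [[[0, 0, 0], [0, 0, 0], 60], [[0, 0, 0], [0, 0, 0], 60], [[0, 0, 0], [0, 0, 0], 60]]}}

```text
clock: 5.87
tcp_pos: [0.4094, 0.2624, 0.1126]
orientation: [0.0, 0.707, 0.707, 0.0]
wrist_force: [0.2, 0.0, -0.2]
finger_gap: 0.0599
grip_force: 0.0
```

```bash
python3 -c "
from h import *
go((.408,.262,.02))"
```

```text
tool mm [-0.4 -1.5 92.6]
turn [ 0.001  -0.0003  0.    ] tcp [0.4094 0.2624 0.1126] q [ 0.4   0.19 -0.34  1.04 -0.    1.98] gap 0.0599
```

{"name": "step_arm", "arguments": {"moves": [[[0, -1, 40], [0, 0, 0], 60], [[0, -1, 75], [0, 0, 0], 60], [[0, -1, 92], [0, 0, 0], 60], [[0, -1, 96], [0, 0, 0], 60], [[0, -1, 100], [0, 0, 0], 60], [[0, -1, 103], [0, 0, 0], 60], [[0, -1, 106], [0, 0, 0], 60], [[0, -1, 106], [0, 0, 0], 60]]}}

```text
clock: 6.53
tcp_pos: [0.4091, 0.2624, 0.0066]
orientation: [0.0, 0.707, 0.707, 0.001]
wrist_force: [0.3, -0.3, 0.6]
finger_gap: 0.0601
grip_force: 0.0
```

{"name": "step_arm", "arguments": {"moves": [[[0, 0, 2], [0, 0, 0], 60], [[0, 0, 4], [0, 0, 0], 60], [[0, 0, 6], [0, 0, 0], 60], [[0, 0, 6], [0, 0, 0], 60]]}}

```text
clock: 6.87
tcp_pos: [0.4077, 0.2618, -0.0006]
orientation: [-0.0, 0.707, 0.707, -0.0]
wrist_force: [-0.6, 0.2, -0.5]
finger_gap: 0.06
grip_force: 0.0
```

{"name": "step_arm", "arguments": {"moves": [[[0, 0, 2], [0, 0, 0], 60], [[0, 0, 4], [0, 0, 0], 60], [[0, 0, 6], [0, 0, 0], 60], [[0, 0, 6], [0, 0, 0], 60]]}}

```text
clock: 7.2
tcp_pos: [0.4075, 0.2617, -0.0069]
orientation: [-0.0, 0.707, 0.707, -0.0]
wrist_force: [-0.1, -0.1, -0.1]
finger_gap: 0.0599
grip_force: 0.0
```

{"name": "step_arm", "arguments": {"moves": [[[0, 0, 1], [0, 0, 0], 60], [[0, 0, 2], [0, 0, 0], 60], [[0, 0, 3], [0, 0, 0], 60]]}}

```text
clock: 7.45
tcp_pos: [0.4079, 0.2619, -0.0095]
orientation: [0.0, 0.707, 0.707, 0.0]
wrist_force: [-0.8, 0.7, 0.3]
finger_gap: 0.0598
grip_force: 0.0
```

```bash
python3 -c "
from h import *
go((.408,.262,-.012));print(telemetry.get_state()['wrist_force'])
s=imaging.read_camera('side')
cv2.imwrite('pics/s5.png',cv2.resize(s[170:310,270:450],(720,560),interpolation=2)[:,:,::-1])"
```

```text
tool mm [0.1 0.1 2.5]
turn [ 0.0001  0.0001 -0.0005] tcp [ 0.4079  0.2619 -0.0095] q [ 0.41  0.32 -0.51  0.74 -0.    1.98] gap 0.0598
[-0.83603144  0.69695832  0.26812825]
```

View pics/s5.png

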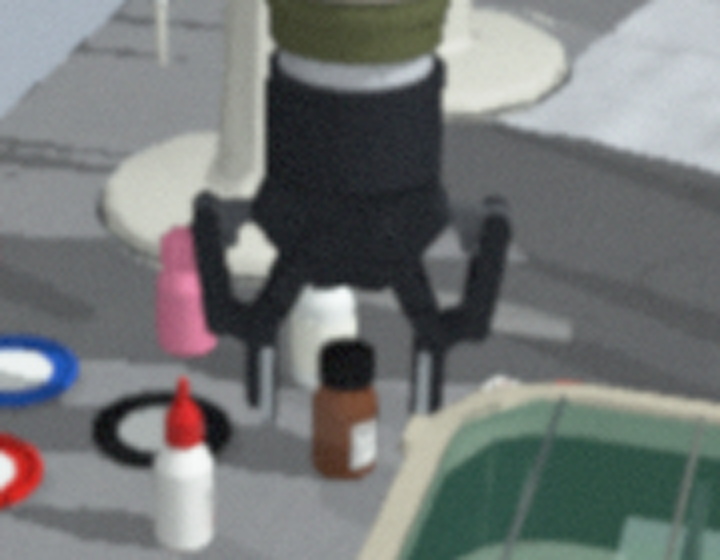

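The side view shows the open tips at row ~274, about z=0.025, beside the vial and centred on it. So the real tips sit about 30 mm above the reported TCP. I'll go 7 mm lower and grip.

{"name": "step_arm", "arguments": {"moves": [[[0, 0, 4], [0, 0, 0], 60], [[0, 0, 7], [0, 0, 0], 60], [[0, 0, 7], [0, 0, 0], 45], [[0, 0, 7], [0, 0, 0], 35], [[0, 0, 7], [0, 0, 0], 26], [[0, 0, 7], [0, 0, 0], 20], [[0, 0, 7], [0, 0, 0], 20], [[0, 0, 7], [0, 0, 0], 20]], "grip_force": 30}}

```text
clock: 8.17
tcp_pos: [0.4079, 0.2619, -0.0164]
orientation: [0.0, 0.707, 0.707, 0.0]
wrist_force: [0.4, 0.1, -1.0]
finger_gap: 0.028
grip_force: 29.6
```

{"name": "step_arm", "arguments": {"moves": [[[0, 0, -5], [0, 0, 0], 20], [[0, 0, -10], [0, 0, 0], 20], [[0, 0, -10], [0, 0, 0], 20]]}}

```text
clock: 8.42
tcp_pos: [0.4087, 0.2622, -0.0053]
orientation: [0.0, 0.707, 0.707, 0.001]
wrist_force: [0.5, 0.2, -0.0]
finger_gap: 0.0282
grip_force: 29.6
```

```bash
python3 -c "
from h import *
go((.408,.262,-.012))
s=imaging.read_camera('side')
cv2.imwrite('pics/s6.png',cv2.resize(s[200:310,280:440],(640,440),interpolation=2)[:,:,::-1])"
```

```text
tool mm [-0.2 -0.7  6.7]
turn [ 0.0016 -0.0006 -0.0005] tcp [ 0.4087  0.2622 -0.0053] q [ 0.41  0.31 -0.51  0.75 -0.    1.98] gap 0.0282
```

View pics/s6.png

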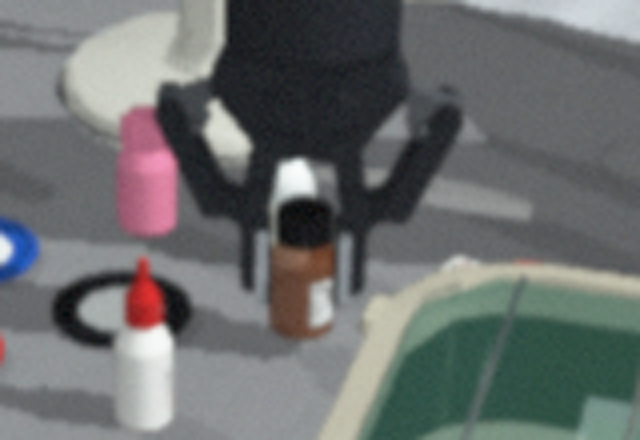

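The vial came up 5 px and stays upright between the pads. Carrying it to the black saucer now.

{"name": "step_arm", "arguments": {"moves": [[[0, 0, -15], [0, 0, 0], 20], [[0, 0, -25], [0, 0, 0], 20], [[-6, 20, -25], [0, 0, 0], 20], [[-12, 40, -25], [0, 0, 0], 20], [[-18, 60, -25], [0, 0, 0], 20], [[-23, 78, -25], [0, 0, 0], 20], [[-25.5, 85, -25], [0, 0, 0], 20], [[-25.5, 85, -25], [0, 0, 0], 20]]}}

```text
clock: 9.13
tcp_pos: [0.4949, 0.236, 0.0189]
orientation: [0.001, 0.708, 0.706, 0.001]
wrist_force: [0.7, 1.0, 0.1]
finger_gap: 0.0279
grip_force: 29.8
```

{"name": "step_arm", "arguments": {"moves": [[[0, 0, 8], [0, 0, 0], 20], [[0, 0, 16], [0, 0, 0], 20], [[0, 0, 22], [0, 0, 0], 20], [[0, 0, 22], [0, 0, 0], 20]]}}

```text
clock: 9.47
tcp_pos: [0.4901, 0.2361, -0.0055]
orientation: [-0.001, 0.707, 0.707, -0.002]
wrist_force: [-0.1, -0.6, -0.5]
finger_gap: 0.0277
grip_force: 29.7
```

```bash
python3 -c "
from h import *
go((.4925,.2365,-.0135))
s=imaging.read_camera('side')
print(proj('side',(.492,.239,.003)),proj('side',(.492,.239,.016)))
cv2.imwrite('pics/s7.png',cv2.resize(s[200:310,240:400],(640,440),interpolation=2)[:,:,::-1])"
```

```text
tool mm [0.4 2.4 8. ]
turn [-0.004   0.0012  0.0004] tcp [ 0.4901  0.2361 -0.0055] q [ 0.3   0.41 -0.36  0.81  0.    1.87] gap 0.0277
[309.08605098 276.49025694] [309.0186599 270.427495 ]
```

View pics/s7.png

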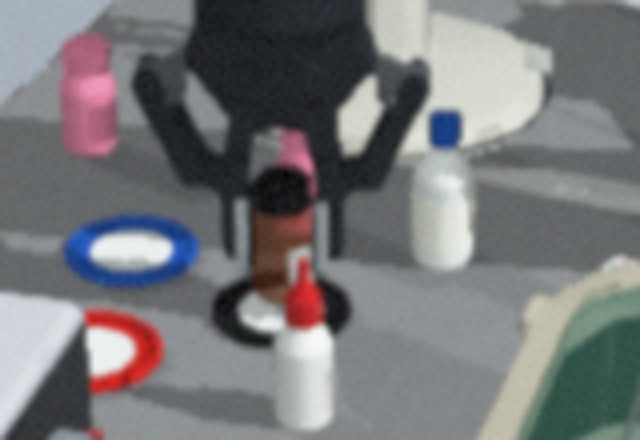

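{"name": "step_arm", "arguments": {"moves": [[[2, 1, 3], [0, 0, 0], 20], [[3, 1, 6], [0, 0, 0], 20], [[3, 1, 7.5], [0, 0, 0], 20], [[3, 1, 7.5], [0, 0, 0], 20]]}}

```text
clock: 9.85
tcp_pos: [0.4936, 0.2395, -0.0113]
orientation: [-0.0, 0.707, 0.707, -0.0]
wrist_force: [-0.1, -0.6, -1.0]
finger_gap: 0.0279
grip_force: 29.7
```

```bash
python3 -c "
from h import *
go((.4925,.2365,-.0135));print(telemetry.get_state()['wrist_force'])
s=imaging.read_camera('side')
print('black',blobs(s,'black',(285,235,345,300)),'amber',blobs(s,'amber',(285,235,345,300)),'white',blobs(s,'white',(295,262,325,300),4))
for y in(.23,.235,.24,.245):print(y,proj('side',(.492,y+.015,.003)),proj('side',(.492,y,.057)))"
```

```text
tool mm [-3.  -1.1  2.2]
turn [-0.0004  0.0002 -0.0002] tcp [ 0.4936  0.2395 -0.0113] q [ 0.31  0.42 -0.35  0.8  -0.    1.88] gap 0.0279
[-0.08597003 -0.60007368 -1.04699682]
black [([299.6, 247.4], [285, 235, 30, 22, 297]), ([325.0, 243.8], [316, 235, 21, 25, 200]), ([298.2, 278.6], [294, 271, 13, 15, 74]), ([323.4, 276.3], [321, 271, 6, 11, 39])] amber [([305.3, 266.1], [301, 256, 14, 23, 176])] white [([311.9, 268.5], [311, 266, 3, 6, 14]), ([316.0, 289.7], [302, 279, 22, 21, 228])]
0.23 [308.84391028 278.12850855] [309.17047795 248.54317819]
0.235 [308.64012649 279.50724878] [308.9657982  249.80320923]
0.24 [308.4344983  280.89846764] [308.75924417 251.07477854]
0.245 [308.22700056 282.30233532] [308.55079    252.35804534]
```

{"name": "step_arm", "arguments": {"moves": [[[2, 0, 0], [0, 0, 0], 20], [[4, 0, 0], [0, 0, 0], 20], [[4, 0, 1.5], [0, 0, 0], 20], [[4, 0, 2], [0, 0, 0], 20], [[4, 0, 2], [0, 0, 0], 20]]}}

```text
clock: 10.32
tcp_pos: [0.4938, 0.2433, -0.0131]
orientation: [0.0, 0.707, 0.707, -0.0]
wrist_force: [0.4, -0.6, 0.1]
finger_gap: 0.0281
grip_force: 29.7
```

{"name": "step_arm", "arguments": {"moves": [[[0, 0, 0.4], [0, 0, 0], 20], [[0, 0, 0.4], [0, 0, 0], 29], [[0, 0, 0.4], [0, 0, 0], 34], [[0, 0, 0.4], [0, 0, 0], 45], [[0, 0, 0.4], [0, 0, 0], 55], [[0, 0, 0.4], [0, 0, 0], 55], [[0, 0, -15], [0, 0, 0], 55], [[0, 0, -40], [0, 0, 0], 55]]}}

```text
clock: 10.98
tcp_pos: [0.4914, 0.2425, 0.025]
orientation: [-0.001, 0.707, 0.707, -0.003]
wrist_force: [0.8, -0.0, -0.6]
finger_gap: 0.0551
grip_force: 0.0
```

{"name": "step_arm", "arguments": {"moves": [[[0, 0, -40], [0, 0, 0], 55], [[0, 0, -60], [0, 0, 0], 55], [[0, 0, -60], [0, 0, 0], 55]]}}

```text
clock: 11.23
tcp_pos: [0.4975, 0.2446, 0.0925]
orientation: [0.002, 0.707, 0.707, 0.004]
wrist_force: [-0.3, 0.5, 0.1]
finger_gap: 0.0551
grip_force: 0.0
```

```bash
python3 -c "
from h import *
s=imaging.read_camera('side')
print('black',blobs(s,'black',(285,235,345,300)),'amber',blobs(s,'amber',(285,235,345,300)),'red',blobs(s,'red',(290,255,345,300)))
go((.474,.325,.08),(.474,.325,-.018))
cv2.imwrite('pics/s8.png',cv2.resize(s[200:310,240:400],(640,440),interpolation=2)[:,:,::-1])"
```

```text
black [([307.6, 253.1], [302, 248, 12, 11, 122]), ([298.2, 278.7], [294, 271, 13, 15, 75]), ([323.5, 276.4], [321, 271, 6, 11, 40])] amber [([305.6, 268.2], [301, 258, 15, 23, 140])] red [([315.7, 274.6], [312, 265, 9, 16, 83])]
tool mm [ 80.8 -22.3  10. ]
tool mm [ 80.7 -22.9 108. ]
turn [ 0.0059 -0.0018 -0.0005] tcp [0.4962 0.2441 0.09  ] q [ 0.31  0.32 -0.22  1.02 -0.    1.88] gap 0.0555
```

View pics/s8.png

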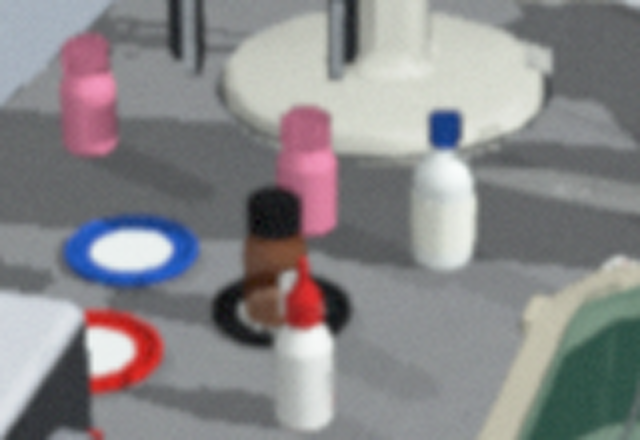

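The vial stands upright inside the black rim: cap at (307.6,253), about 6 mm off centre. Next is the dropper.

{"name": "step_arm", "arguments": {"moves": [[[30, -8, 0], [0, 0, 0], 55], [[60, -16, 0], [0, 0, 0], 55], [[80, -20, 0], [0, 0, 0], 55], [[80, -20, 20], [0, 0, 0], 55], [[80, -20, 45], [0, 0, 0], 55], [[80, -20, 45], [0, 0, 0], 55], [[80, -20, 45], [0, 0, 0], 55]]}}

```text
clock: 11.87
tcp_pos: [0.4715, 0.3222, 0.0397]
orientation: [-0.001, 0.707, 0.707, -0.003]
wrist_force: [1.0, 0.4, 0.3]
finger_gap: 0.0549
grip_force: 0.0
```

```bash
python3 -c "
from h import *
go((.4745,.324,-.018))
s=imaging.read_camera('side')
cv2.imwrite('pics/s9.png',cv2.resize(s[200:320,240:400],(640,480),interpolation=2)[:,:,::-1])"
```

```text
tool mm [ 1.9  3.3 57.7]
turn [-0.0053  0.0028 -0.0004] tcp [0.4715 0.3222 0.0397] q [ 0.46  0.41 -0.23  0.94 -0.    2.03] gap 0.0549
```

View pics/s9.png

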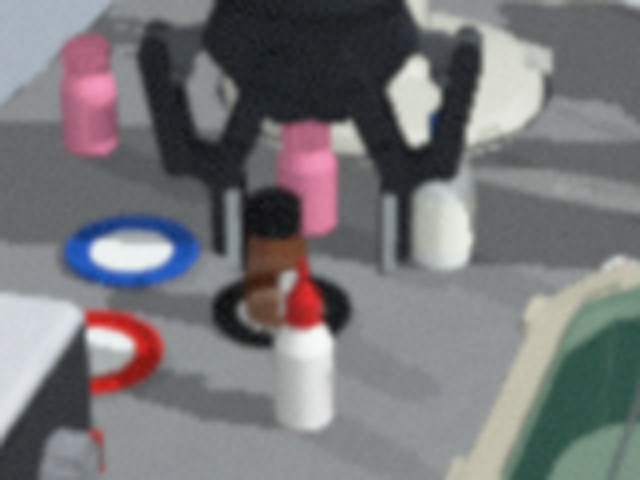

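The fingers (crop x 232 and 388, midpoint about 310) straddle the dropper at 304. Descending to grip.

{"name": "step_arm", "arguments": {"moves": [[[1, 2, 20], [0, 0, 0], 55], [[1, 2, 40], [0, 0, 0], 55], [[1, 2, 56], [0, 0, 0], 55], [[1, 2, 56], [0, 0, 0], 55], [[1, 2, 56], [0, 0, 0], 40], [[1, 2, 56], [0, 0, 0], 30], [[1, 2, 56], [0, 0, 0], 22], [[1, 2, 56], [0, 0, 0], 15]]}}

```text
clock: 12.58
tcp_pos: [0.4773, 0.3249, -0.0121]
orientation: [0.001, 0.707, 0.707, 0.001]
wrist_force: [-0.8, -0.4, 5.1]
finger_gap: 0.0233
grip_force: 29.6
```

{"name": "step_arm", "arguments": {"moves": [[[0, 0, 0], [0, 0, 0], 15], [[0, 0, 0], [0, 0, 0], 15], [[0, 0, 0], [0, 0, 0], 15]]}}

```text
clock: 12.83
tcp_pos: [0.4773, 0.3249, -0.0121]
orientation: [0.001, 0.707, 0.707, 0.001]
wrist_force: [-0.1, -1.1, 6.4]
finger_gap: 0.0238
grip_force: 29.8
```

```bash
python3 -c "
from h import *
go((.4745,.324,-.018))"
```

```text
tool mm [-0.9 -2.8  5.9]
turn [ 0.0031 -0.0011 -0.0005] tcp [ 0.4773  0.3249 -0.0121] q [ 0.46  0.46 -0.28  0.82 -0.    2.03] gap 0.0238
```

{"name": "step_arm", "arguments": {"moves": [[[0, 0, -4], [0, 0, 0], 15], [[0, 0, -8], [0, 0, 0], 15], [[0, 0, -12], [0, 0, 0], 15], [[0, 0, -12], [0, 0, 0], 15]]}}

```text
clock: 13.17
tcp_pos: [0.4765, 0.3247, -0.0009]
orientation: [0.0, 0.707, 0.707, 0.001]
wrist_force: [-0.1, -0.0, -0.1]
finger_gap: 0.0236
grip_force: 29.6
```

```bash
python3 -c "
from h import *
go((.5755,.28,-.0105));print(telemetry.get_state()['wrist_force'])
s=imaging.read_camera('side')
print(blobs(s,'red',(240,200,345,310)))
cv2.imwrite('pics/s10.png',cv2.resize(s[200:320,240:400],(640,480),interpolation=2)[:,:,::-1])"
```

```text
tool mm [-44.6  99.    9.7]
turn [ 0.0013 -0.0006 -0.0005] tcp [ 0.4765  0.3247 -0.0009] q [ 0.46  0.45 -0.27  0.85 -0.    2.03] gap 0.0236
[-0.12651223 -0.02906367 -0.11716058]
[([314.4, 268.4], [311, 259, 9, 16, 91]), ([271.6, 287.1], [262, 278, 18, 20, 130])]
```

View pics/s10.png

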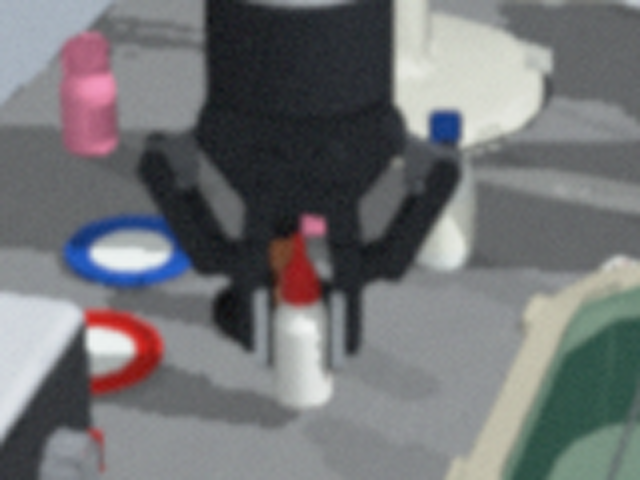

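The dropper is lifted and upright (red tip up 6 px). Carrying it to the red saucer.

{"name": "step_arm", "arguments": {"moves": [[[0, 0, -15], [0, 0, 0], 15], [[0, 5, -28], [0, 0, 0], 15], [[-8, 25, -28], [0, 0, 0], 15], [[-18, 45, -28], [0, 0, 0], 15], [[-28, 65, -28], [0, 0, 0], 15], [[-38, 85, -28], [0, 0, 0], 15], [[-43, 97, -28], [0, 0, 0], 15], [[-43, 97, -28], [0, 0, 0], 15]]}}

```text
clock: 13.88
tcp_pos: [0.5757, 0.2799, 0.0258]
orientation: [0.001, 0.708, 0.706, 0.001]
wrist_force: [0.1, -0.9, -0.9]
finger_gap: 0.0241
grip_force: 29.6
```

{"name": "step_arm", "arguments": {"moves": [[[0, 0, 8], [0, 0, 0], 15], [[0, 0, 16], [0, 0, 0], 15], [[0, 0, 24], [0, 0, 0], 15], [[0, 0, 24], [0, 0, 0], 15], [[0, 0, 24], [0, 0, 0], 15]]}}

```text
clock: 14.3
tcp_pos: [0.571, 0.2814, 0.0008]
orientation: [-0.001, 0.707, 0.707, -0.001]
wrist_force: [0.7, -0.3, -0.4]
finger_gap: 0.0236
grip_force: 29.6
```

```bash
python3 -c "
from h import *
go((.5755,.281,-.0091));print(telemetry.get_state()['wrist_force'])
s=imaging.read_camera('side')
print(blobs(s,'red',(240,200,345,310)), blobs(s,'white',(255,262,300,310)))
print(proj('side',(.573,.2845,.003)),proj('side',(.573,.2845,.072)),proj('side',(.573,.297,.012)))
cv2.imwrite('pics/s11.png',cv2.resize(s[200:320,210:370],(640,480),interpolation=2)[:,:,::-1])"
```

```text
tool mm [-0.4  4.5  9.8]
turn [-0.0028  0.001   0.0005] tcp [0.571  0.2814 0.0008] q [ 0.33  0.55 -0.09  0.93 -0.    1.9 ] gap 0.0236
[ 0.74707656 -0.33551004 -0.42440628]
[([261.7, 254.6], [258, 246, 8, 14, 67]), ([273.3, 289.3], [263, 280, 17, 18, 103])] [([263.3, 277.5], [255, 262, 18, 31, 322])]
[262.22590268 288.00546666] [260.249664   254.08926903] [260.89296237 287.37163338]
```

View pics/s11.png

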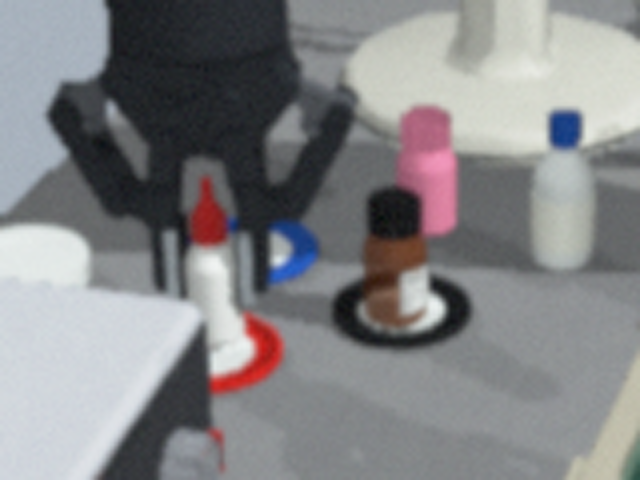

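The dropper hangs over the red saucer: red tip at (261.7,254.6), predicted about (260.3,254). Lower and release.

{"name": "step_arm", "arguments": {"moves": [[[0, 2, 3], [0, 0, 0], 15], [[0, 2, 6], [0, 0, 0], 15], [[0, 2, 8], [0, 0, 0], 15], [[0, 2, 9], [0, 0, 0], 15], [[0, 2, 9], [0, 0, 0], 15], [[0, 2, 9], [0, 0, 0], 15]]}}

```text
clock: 14.85
tcp_pos: [0.5748, 0.2813, -0.007]
orientation: [-0.0, 0.707, 0.707, -0.0]
wrist_force: [-0.1, -0.9, -0.9]
finger_gap: 0.0235
grip_force: 29.6
```

{"name": "step_arm", "arguments": {"moves": [[[0, 0, 1], [0, 0, 0], 15], [[0, 0, 1], [0, 0, 0], 15], [[0, 0, 2], [0, 0, 0], 15], [[0, 0, 2], [0, 0, 0], 15]]}}

```text
clock: 15.18
tcp_pos: [0.575, 0.2813, -0.0089]
orientation: [0.0, 0.707, 0.707, 0.0]
wrist_force: [0.0, 0.2, 0.2]
finger_gap: 0.0235
grip_force: 29.6
```

{"name": "step_arm", "arguments": {"moves": [[[0, 0, 0.7], [0, 0, 0], 15], [[0, 0, 0.7], [0, 0, 0], 15], [[0, 0, 0.7], [0, 0, 0], 25], [[0, 0, 0.7], [0, 0, 0], 29], [[0, 0, 0.7], [0, 0, 0], 40], [[0, 0, 0.7], [0, 0, 0], 55], [[0, 0, 0.7], [0, 0, 0], 55], [[0, 0, -15], [0, 0, 0], 55]]}}

```text
clock: 15.85
tcp_pos: [0.5724, 0.2804, 0.003]
orientation: [-0.001, 0.707, 0.707, -0.003]
wrist_force: [-0.7, 0.1, -0.6]
finger_gap: 0.0551
grip_force: 0.0
```

{"name": "step_arm", "arguments": {"moves": [[[0, 0, -35], [0, 0, 0], 55], [[0, 0, -70], [0, 0, 0], 55], [[0, 0, -105], [0, 0, 0], 55], [[0, 0, -115], [0, 0, 0], 55], [[0, 0, -115], [0, 0, 0], 55]]}}

```text
clock: 16.27
tcp_pos: [0.5776, 0.2823, 0.1255]
orientation: [0.002, 0.707, 0.707, 0.004]
wrist_force: [0.6, -0.6, -0.3]
finger_gap: 0.055
grip_force: 0.0
```

```bash
python3 -c "
from h import *
go((.4185,.18,.12),(.4185,.18,-.012))
s=imaging.read_camera('side')
print(blobs(s,'red',(240,200,345,310)), blobs(s,'blue',(240,200,400,310)),blobs(s,'black',(285,235,345,300)))
cv2.imwrite('pics/s12.png',cv2.resize(s[180:320,210:400],(760,560),interpolation=2)[:,:,::-1])"
```

```text
tool mm [-102.4 -159.1    4.1]
tool mm [-102.7 -160.1  136.1]
turn [ 0.0075 -0.0025 -0.0004] tcp [0.5776 0.2823 0.1255] q [ 0.33  0.47  0.09  1.18 -0.    1.9 ] gap 0.055
[([260.3, 259.2], [257, 251, 8, 14, 63]), ([273.1, 288.7], [263, 279, 17, 19, 109])] [([350.6, 231.9], [348, 229, 6, 7, 41]), ([279.2, 261.5], [266, 254, 23, 17, 137])] [([307.7, 253.1], [302, 248, 12, 11, 119]), ([309.2, 278.6], [294, 270, 33, 16, 147])]
```

View pics/s12.png

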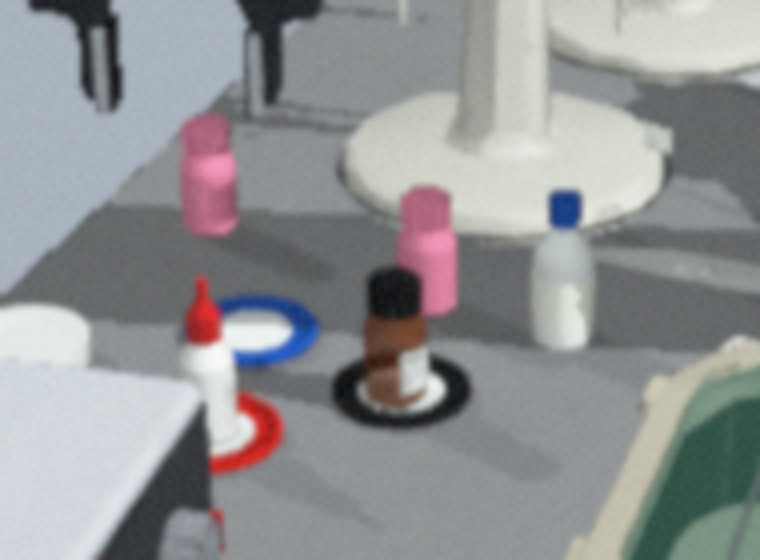

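The dropper stands in the red saucer (tip at (260.3,259.2), as predicted) and the amber vial is unchanged. Next is the blue-capped bottle.

{"name": "step_arm", "arguments": {"moves": [[[-25, -40, 0], [0, 0, 0], 60], [[-50, -80, 0], [0, 0, 0], 60], [[-76, -120, 0], [0, 0, 0], 60], [[-101, -158, 0], [0, 0, 0], 60], [[-101, -158, 0], [0, 0, 0], 60], [[-101, -158, 20], [0, 0, 0], 60], [[-101, -158, 35], [0, 0, 0], 60], [[-101, -158, 35], [0, 0, 0], 60]]}}

```text
clock: 16.98
tcp_pos: [0.4128, 0.1792, 0.0821]
orientation: [-0.002, 0.707, 0.707, -0.003]
wrist_force: [-0.9, -0.5, -1.0]
finger_gap: 0.0598
grip_force: 0.0
```

{"name": "step_arm", "arguments": {"moves": [[[0, 0, 0], [0, 0, 0], 60], [[0, 0, 0], [0, 0, 0], 60]]}}

```text
clock: 17.15
tcp_pos: [0.4165, 0.1804, 0.0856]
orientation: [-0.0, 0.707, 0.707, -0.001]
wrist_force: [-0.4, 0.3, -0.6]
finger_gap: 0.0598
grip_force: 0.0
```

```bash
python3 -c "
from h import *
go((.419,.181,.03),(.419,.181,-.016))
s=imaging.read_camera('side')
cv2.imwrite('pics/s13.png',cv2.resize(s[150:290,270:430],(640,560),interpolation=2)[:,:,::-1])"
```

```text
tool mm [ 0.7  2.6 55.6]
tool mm [  0.7   2.7 101.6]
turn [-0.0015  0.0004 -0.0004] tcp [0.4165 0.1804 0.0856] q [ 0.23  0.15 -0.46  0.96 -0.    1.8 ] gap 0.0598
```

View pics/s13.png

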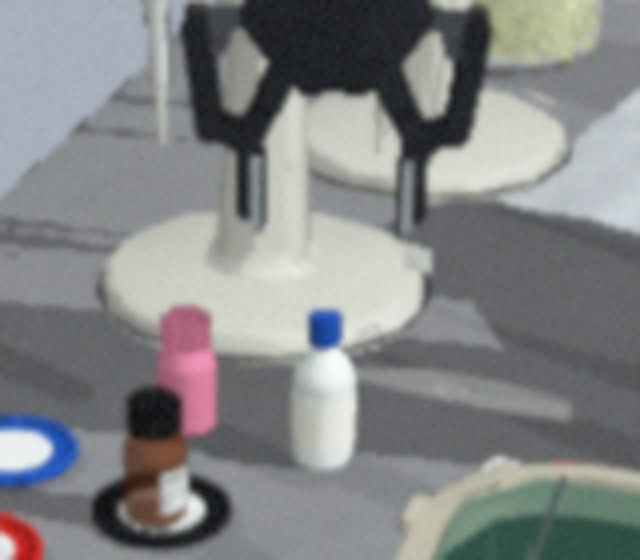

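The fingers (crop x 252 and 408, midpoint 330) are centred on the blue bottle (325). I'm descending to grip.

{"name": "step_arm", "arguments": {"moves": [[[1, 2, 35], [0, 0, 0], 60], [[1, 2, 70], [0, 0, 0], 60], [[1, 2, 90], [0, 0, 0], 60], [[1, 2, 101], [0, 0, 0], 60], [[1, 2, 101], [0, 0, 0], 60], [[1, 2, 101], [0, 0, 0], 50], [[1, 2, 101], [0, 0, 0], 38], [[1, 2, 101], [0, 0, 0], 28]]}}

```text
clock: 17.87
tcp_pos: [0.4203, 0.1818, -0.0135]
orientation: [0.001, 0.707, 0.707, 0.001]
wrist_force: [-1.9, 0.6, 5.3]
finger_gap: 0.0294
grip_force: 29.4
```

{"name": "step_arm", "arguments": {"moves": [[[0, 0, 0], [0, 0, 0], 20], [[0, 0, 0], [0, 0, 0], 20], [[0, 0, 0], [0, 0, 0], 20]]}}

```text
clock: 18.12
tcp_pos: [0.4203, 0.1818, -0.0136]
orientation: [0.001, 0.707, 0.707, 0.001]
wrist_force: [0.1, 0.2, 6.2]
finger_gap: 0.029
grip_force: 30.1
```

{"name": "step_arm", "arguments": {"moves": [[[0, 0, -6], [0, 0, 0], 20], [[0, 0, -12], [0, 0, 0], 20], [[0, 0, -12], [0, 0, 0], 20], [[0, 0, -12], [0, 0, 0], 20]]}}

```text
clock: 18.45
tcp_pos: [0.4193, 0.1815, -0.0023]
orientation: [0.0, 0.707, 0.707, 0.0]
wrist_force: [0.1, -0.3, -1.1]
finger_gap: 0.0289
grip_force: 29.8
```

```bash
python3 -c "
from h import *
go((.57,.187,.05))
s=imaging.read_camera('side')
print(blobs(s,'blue',(330,200,400,310)))"
```

```text
tool mm [  5.6 150.7 -52.2]
turn [ 0.0012 -0.0002 -0.0006] tcp [ 0.4193  0.1815 -0.0023] q [ 0.23  0.26 -0.57  0.74 -0.    1.8 ] gap 0.0289
[([349.8, 226.5], [347, 223, 7, 8, 42])]
```

{"name": "step_arm", "arguments": {"moves": [[[0, 0, -35], [0, 0, 0], 20], [[5, 0, -65], [0, 0, 0], 20], [[12, 10, -85], [0, 0, 0], 20], [[20, 40, -85], [0, 0, 0], 20], [[20, 75, -85], [0, 0, 0], 20], [[15, 110, -85], [0, 0, 0], 20], [[8, 140, -85], [0, 0, 0], 20], [[5, 151, -85], [0, 0, 0], 20]]}}

```text
clock: 19.17
tcp_pos: [0.5742, 0.1855, 0.0816]
orientation: [0.001, 0.708, 0.706, 0.001]
wrist_force: [0.4, 0.4, 0.4]
finger_gap: 0.0289
grip_force: 30.1
```

{"name": "step_arm", "arguments": {"moves": [[[0, 0, 0], [0, 0, 0], 20], [[0, 0, 25], [0, 0, 0], 20], [[0, 0, 50], [0, 0, 0], 20], [[0, 0, 68], [0, 0, 0], 20], [[0, 0, 78], [0, 0, 0], 20], [[0, 0, 78], [0, 0, 0], 20], [[0, 0, 78], [0, 0, 0], 20]]}}

```text
clock: 19.75
tcp_pos: [0.5689, 0.1864, 0.0039]
orientation: [-0.0, 0.707, 0.707, -0.001]
wrist_force: [0.6, 0.1, 0.6]
finger_gap: 0.0288
grip_force: 30.1
```

```bash
python3 -c "
from h import *
go((.5705,.187,-.0106));print(telemetry.get_state()['wrist_force'])
s=imaging.read_camera('side')
print(blobs(s,'blue',(240,190,400,310)))
for dz in(.0,.01):print(proj('side',(.5677,.1899,.0715+dz)))"
```

```text
tool mm [ 0.6  1.7 14.5]
turn [-0.0015  0.0003 -0.0002] tcp [0.5689 0.1864 0.0039] q [ 0.18  0.49 -0.2   0.88 -0.    1.75] gap 0.0288
[0.57059699 0.0536063  0.59919336]
[([270.5, 222.7], [268, 219, 6, 8, 46]), ([281.8, 263.8], [269, 255, 20, 16, 98])]
[270.82778264 230.98561016]
[270.60302013 226.19831915]
```

The cap at (270.5,222.7) matches the saucer-centre prediction almost exactly. Lower and release.

{"name": "step_arm", "arguments": {"moves": [[[0, 0, 5], [0, 0, 0], 20], [[0, 0, 9], [0, 0, 0], 20], [[0, 0, 11], [0, 0, 0], 20], [[0, 0, 12.5], [0, 0, 0], 20], [[0, 0, 13], [0, 0, 0], 20], [[0, 0, 13], [0, 0, 0], 20], [[0, 0, 13], [0, 0, 0], 20]]}}

```text
clock: 20.38
tcp_pos: [0.57, 0.1863, -0.0088]
orientation: [0.0, 0.707, 0.707, 0.0]
wrist_force: [0.6, -0.2, -1.2]
finger_gap: 0.0288
grip_force: 30.1
```

{"name": "step_arm", "arguments": {"moves": [[[0, 0, 1], [0, 0, 0], 20], [[0, 0, 1.8], [0, 0, 0], 20], [[0, 0, 1.8], [0, 0, 0], 20], [[0, 0, 1.8], [0, 0, 0], 30], [[0, 0, 1.8], [0, 0, 0], 34], [[0, 0, 1.8], [0, 0, 0], 45], [[0, 0, 1.8], [0, 0, 0], 58], [[0, 0, 1.8], [0, 0, 0], 58]]}}

```text
clock: 21.05
tcp_pos: [0.5698, 0.1863, -0.0108]
orientation: [0.0, 0.707, 0.707, -0.0]
wrist_force: [-0.2, 0.2, -0.9]
finger_gap: 0.058
grip_force: 0.0
```

{"name": "step_arm", "arguments": {"moves": [[[0, 0, -20], [0, 0, 0], 58], [[0, 0, -50], [0, 0, 0], 58], [[0, 0, -85], [0, 0, 0], 58], [[0, 0, -120], [0, 0, 0], 58], [[0, 0, -130], [0, 0, 0], 58], [[0, 0, -130], [0, 0, 0], 58], [[0, 0, -130], [0, 0, 0], 58]]}}

```text
clock: 21.63
tcp_pos: [0.5702, 0.1864, 0.1194]
orientation: [0.0, 0.707, 0.707, 0.0]
wrist_force: [-0.4, -0.4, -0.5]
finger_gap: 0.0579
grip_force: 0.0
```

```bash
python3 -c "
from h import *
s=imaging.read_camera('side')
print(blobs(s,'blue',(240,200,400,310)),telemetry.get_state()['tcp_pos'])
cv2.imwrite('pics/s14.png',cv2.resize(s[180:320,210:400],(760,560),interpolation=2)[:,:,::-1])"
```

```text
[([270.7, 229.3], [268, 225, 7, 9, 53]), ([281.8, 264.1], [269, 256, 20, 15, 96])] [0.56915039 0.18616919 0.11809538]
```

View pics/s14.png

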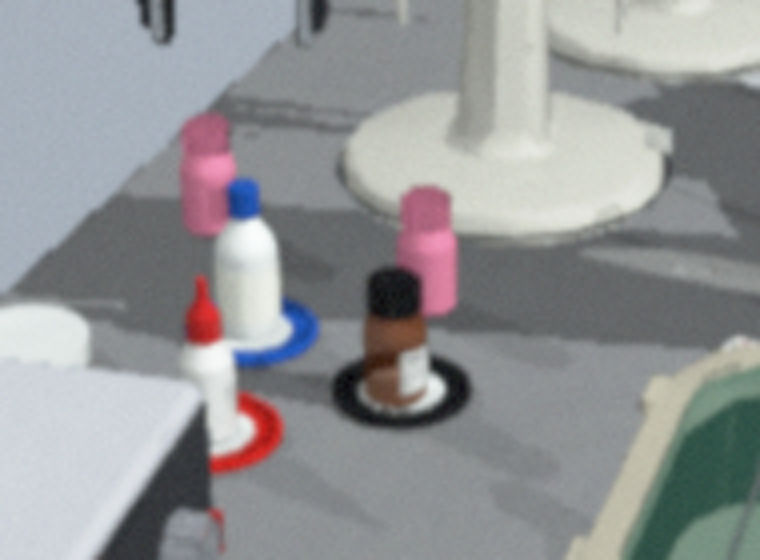

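All three bottles stand upright in their saucers: blue cap at (270.7,229.3), red tip at (260,259) and black cap at (308,253). The gripper is clear, so I'm handing in.

```bash
python3 -c "
from workcell import env
print(env.hand_in())"
```

```text
the job is handed in; nothing more can be done
None
```

I placed the amber vial, then the dropper, then the blue-capped bottle, each upright in the saucer of its cap's colour, and handed the job in at about 22 s; the hand-in returned no verdict.

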